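Fit the tube carrier on the mixer's flat-sided shaft and lock it down

TASK

Put the blue tube carrier on the bench mixer: turn it so the flat in its bore lines up with the flat on the drive shaft (yellow mark over yellow mark), let it down without forcing it until it sits fully home on the black shoulder, and let go of it. Then push the mixer's hold-down lever by its red ball all the way down over the carrier's rim, and leave it there. Do not disturb the grey carrier or the other things on the bench.

Things in the scene. Friction and masses are not known exactly. Their poses are not given: they have to be found in the camera images.
- carrier_center (a point): Blue tube carrier, loose, 0.22 kg, upright on the bench: a disc 87 mm across, 27 mm tall, and on it, centred, an upright grip bar 36 long (its x), 14 wide (its y), 36 mm tall; 63 mm in all. Point on its axis, half-way up, 31.5 mm above the underside. z up; x points to its yellow mark (line on the disc's top, patch on that end of the bar).
- carrier_bore (a point): Centre of the carrier's underside, the mouth of its blind D-shaped bore: 22 mm deep, 11 mm radius, with a flat 7 mm from the axis on the +x (yellow mark) side. Same axes as the carrier. It goes on the shaft only with its x along the spindle's x to within about 0.12 rad (0.2 at the very most), not half a turn round.
- spindle: The mixer's drive spindle, fixed, does not turn. Origin on the shaft axis on the mixer's top face, 60 mm above the bench; z up. A black shoulder disc, 60 mm across, 6 mm thick, carries the steel shaft. x points out through the shaft's flat, where the shoulder has a yellow mark. With the carrier fully home its underside rests on the shoulder, its centre point 37.5 mm above this origin.
- shaft_tip (a point): Top of the steel D-shaped shaft, on its axis, 20 mm above the shoulder. The shaft has 10 mm radius and a flat 6 mm from the axis on the spindle's +x side; its top 4 mm is narrower, as a lead-in. A carrier that is not lined up rests here, 20 mm too high.
- mixer: White bench mixer, fixed, 180 x 220 mm (its x, y), 60 mm tall; origin at the centre of its underside; the -x face is the control panel. The spindle axis stands at (10, -45) mm in its frame (the spindle's yaw differs by up to 0.5 rad). The lever's bracket stands at (10, 55) mm, reaching 114 mm above the bench.
- lever (a joint): Angle of the hold-down lever, rad: 0 is fully down (hard stop), its rubber foot 1.5 mm over the carrier's rim, 28 to 40 mm from the spindle axis; it grows as the lever is raised, to 1.3. It starts raised and stays where it is left (friction 0.08 N m, 2 to 4 N at the ball). It stops part-way if the carrier is not fully home.
- lever_ball (a point): Centre of the red ball, 22 mm across, on the end of the lever's side handle (an 8 mm rod along the mixer's -x from the lever arm). It swings about lever_hinge at radius 55 mm.
- lever_hinge (a point): Point on the lever's hinge axis (along the mixer's x), level with the ball along that axis, 102 mm above the bench. At lever angle q the ball lies 55 cos q mm from here along the mixer's -y and 55 sin q mm up.
- spare_center (a point): Grey spare carrier of the same outer shape, no yellow mark, round bore: not wanted, leave it. Point on its axis, half-way up (31.5 mm).
- flask: Bystander: volumetric flask, glass bulb 64 mm across, 151 mm tall, orange inside, white stopper; origin at the centre of its underside
- media_bottle: Bystander: glass bottle 72 mm across, 150 mm tall, blue cap; origin at the centre of its underside
- beaker: Bystander: clear plastic beaker 100 mm across the rim, 120 mm tall; origin at the centre of its underside
- tip_box: Bystander: white pipette-tip box with blue lid, 85 x 125 x 83 mm; origin at the centre of its underside
- tube_rack: Bystander: red rack with eight purple-capped tubes, 70 x 270 x 126 mm, long side along its y; origin at the centre of its underside
- tray: Bystander: shallow clear tray 120 x 150 x 22 mm; origin at the centre of its underside
There are look-alikes about, which are no part of the job. What is shaped like the part that bears carrier_center but brown or orange is not meant.

How it is judged:
By the outcome, as a careful person would: the job done as asked, in the order asked, and still so for the second after the job is handed in, with the robot touching nothing.
It also fails if it takes over 54 s, if anything falls off the work surface, if the arm or the gripper's body presses on something with over 40 N, if the wrist force passes 120 N, or if a joint passes its speed limit or range.

ROBOT

A 6-joint arm with a two-finger parallel gripper is mounted at the origin on the work surface. World frame = base frame: x ahead of the robot, y to its left, z up, the work surface at z = 0. Lengths are in m, angles in degrees, forces in N, time in s.
With the tool pointing down it reaches from about 0.35 to 0.875 m from the base axis. Payload 4.2 kg.
Tool frame: the origin (TCP) lies midway between the tips of the shut fingers; the grasp point (between the pads) lies 19 mm behind it; z points along the fingers, y is the line along which they close (so a half turn about z gives the same grasp; the last joint's range is limited). The gripper opens to 87 mm and grips with 3 to 60 N. Pads are 19 mm wide; open, the fingers measure 117 mm over their backs; the gripper's body (75 mm by 190 mm) begins 51 mm behind the grasp point.
Start: joints at [82.139, 22.042, 0.453, 0, -68.411, -14.817], TCP at [0.241, 0.577, 0.223] pointing down, gripper open.
Joint ranges: [-179.83, 179.83], [-69.29, 118.12], [-61.27, 80.66], [-181.25, 117.63], [-171.15, -9.14], [-177.46, 177.46]. Speed limits (degrees/s): [159.86, 159.86, 180, 180, 180, 180].

INTERFACE

Orientations are given as a 3x3 rotation matrix whose columns are the frame's x, y, z axes.
In Python, from station import r, cams gives the robot as it stands.
- The arm moves only by the tool play_rows, never from a script. Its argument "commands" is text: rows parted by semicolons, each of 6 numbers parted by spaces: the shift along the world's x, y, z normalised to -1 to 1, where 1 is 30 mm, then the turn, a rotation vector about the world's x, y, z normalised to -1 to 1, where 1 is 0.15 rad. A call has 1 to 20 rows; each row shifts and turns the commanded pose from where the row before left it; what a row does not reach is not made up. A row lasts 1/10 s, in which the tool goes at most 50 mm and 8.59 degrees, less where a joint would pass 70% of its speed; a pose out of reach is approached as far as the arm can. A call with a number of a shift or a turn outside -1 to 1 is refused whole. A call with a gripper value outside its range is refused whole. "grip" is the finger opening in mm, from 0 to 87, set as the call begins (left out, the last holds). The fingers move at their own pace and stop on an object; the grip force is fixed at half the most. Time passes only in rows, so rows that do not move let the fingers close. It gives the time, the measured TCP pose, the force, the opening and the grip force at its end, in the units of the state.
- r.sense(): the state, without advancing time (a new reading comes with each control period).
- cams.capture(name): name is "scene" or "top" or "wrist"; returns (picture, depth): 420x560x3 uint8, blue, green, red; 420x560 float32, m along the optical axis (not along the pixel's ray), 0 where there is no reading.
- cams.camera_info(name): a dict with "mtx" (3x3 intrinsics, pixels), "k1" (the pictures are not rectified: a ray, as slopes to the right and down, at radius r is drawn at 1 + k1 r^2 times it, then the intrinsics apply), "R" (3x3) and "t" (3): a world point X has camera coordinates R X + t. Camera axes: x right, y down, z forward; pixel columns grow to the right and rows downward; lengths in m; the calibration is good to about 2 mm. A picture is of the moment at which its call begins: read the wrist's pose just before it. camera_info takes no time and is no camera call; for the wrist camera it gives the pose at the moment of the call.
- r.finish_job(): hands the job in; it is judged then, once.
The state is a dict: "time_s": time; "joints": joint angles; "joint_velocities": joint speeds; "effort": joint torques, N m; "tcp_pos": TCP position; "ee_rot": TCP orientation; "wrist_force": force on the tool from outside, world axes, zero at the start; "moment": the same for the moment, N m; "gripper_width": opening from 0.0 (shut) to 1.0 (fully open); "gripper_force": force on a finger pad.
Only numpy, scipy, OpenCV 4.12 (cv2) and the standard library are available. Lean on these libraries where they do the work, as an engineer would, in place of code of your own. Each camera call takes 0.05 s, during which the arm holds its last target. There are 200 camera calls.

## Working session

There is one attempt and no reset: what is moved stays moved. The work goes in short steps, Python scripts to look and compute and a tool call to move; the robot and the scene stay as the last step left them, time stands still between calls to the robot, and variables do not carry over. Pictures are saved under pics/ and viewed, at most 10 in all, crops included, and the job is handed in when it is done.

Besides the shell and the picture viewer there is one more tool, called after ">>>" as name(argument=value, ...) on one line, values as JSON. play_rows: Moves the arm, as the interface text tells. Scaled input: -1 to 1 covers 30 mm each way for a shift and 0.15 rad each way for a turn. Its arguments: {"type":"object","properties":{"commands":{"type":"string"},"grip":{"type":"number"}},"required":["commands"]}

```bash
mkdir -p pics; ls; cat > h.py <<'E'
import numpy as np, cv2
from station import r, cams
def ray(name,uv,info=None):
    i=info or cams.camera_info(name); K=np.array(i["mtx"]);R=np.array(i["R"]);t=np.array(i["t"])
    uv=np.atleast_2d(np.array(uv,float)); d=(uv-K[:2,2])/[K[0,0],K[1,1]]
    s=d.copy()
    for _ in range(20): s=d/(1+i["k1"]*(s**2).sum(1,keepdims=True))
    v=np.c_[s,np.ones(len(s))]@R   # depth-1 rays in world
    return -R.T@t, v
def plane(name,uv,z,info=None):
    c,v=ray(name,uv,info); return c+v*((z-c[2])/v[:,2:3])
def deep(name,uv,dep,info=None):
    c,v=ray(name,uv,info); uv=np.atleast_2d(uv).astype(int); return c+v*dep[uv[:,1],uv[:,0]][:,None]
E
python3 - <<'E'
from h import *
for n in("scene","top"):
    p,d=cams.capture(n); cv2.imwrite(f"pics/{n}0.png",p); np.save(f"{n}0.npy",d)
    i=cams.camera_info(n); print(n,np.round(-np.array(i["R"]).T@i["t"],3),np.round(np.array(i["R"])[2],2),i["k1"],np.array(i["mtx"])[0,0])
s=r.sense();print(s["time_s"],s["tcp_pos"],s["ee_rot"],s["gripper_width"])
E
```

```text
pics
scene [1.077 0.595 0.889] [-0.46 -0.56 -0.69] -0.018671449153429786 429.38712291678104
top [ 0.422 -0.026  1.236] [ 0.08 -0.01 -1.  ] -0.14220543471226113 477.03022128989926
0.1 [0.24074094 0.57619525 0.22157189] [[ 9.22625096e-01 -3.85697390e-01 -6.74464957e-04]
 [-3.85697969e-01 -9.22623248e-01 -1.84910874e-03]
 [ 9.09193672e-05  1.96617390e-03 -9.99998063e-01]] 1.000362453722238
```

View pics/scene0.png

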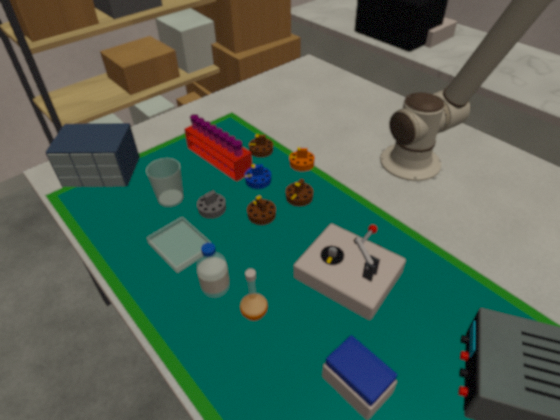

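View pics/top0.png

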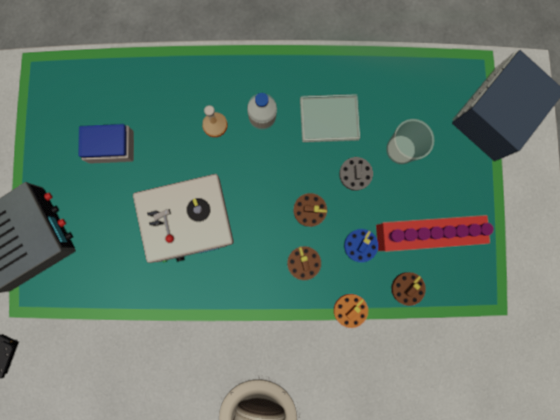

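The top view shows these carrier-shaped objects: blue (361,246), grey (356,173), brown (310,210), (304,263), (408,289), and orange (351,311). My choice is blue (361,246), which stands next to the rack's end (380,236). The mixer's spindle is at (199,210), its yellow mark at (196,203), and the red ball at (169,239).

```bash
cat > m.py <<'E'
from h import *
p=cv2.imread("pics/top0.png"); d=np.load("top0.npy")
hsv=cv2.cvtColor(p,cv2.COLOR_BGR2HSV)
def mask(lo,hi,box):
    m=cv2.inRange(hsv,np.array(lo),np.array(hi)); o=np.zeros_like(m); x0,y0,x1,y1=box; o[y0:y1,x0:x1]=m[y0:y1,x0:x1]; return o
def cen(m): ys,xs=np.nonzero(m); return np.array([xs.mean(),ys.mean()]),len(xs)
blue=mask((105,150,60),(130,255,255),(335,220,385,270))
pts=np.argwhere(blue)[:,::-1]; P=deep("top",pts,d)
hull=cv2.convexHull(pts.astype(np.int32)); print("blue",cen(blue),cv2.fitEllipse(hull), "z pct",np.percentile(P[:,2],[5,50,95]).round(3))
dk=(np.abs(P[:,2]-.027)<.006); c,rad=cv2.minEnclosingCircle(P[dk,:2].astype(np.float32)); print("disc",c,rad,P[dk].mean(0))
y=mask((20,120,100),(35,255,255),(335,220,385,270)); print("yel",cen(y)); q=np.argwhere(y)[:,::-1];Y=deep("top",q,d); print(np.c_[q,Y.round(3)][::3])
rk=mask((0,150,80),(8,255,255),(370,200,500,260)); q=np.argwhere(rk)[:,::-1]; Q=deep("top",q,d); print("rack",cv2.minAreaRect(Q[:,:2].astype(np.float32)),np.percentile(Q[:,2],[5,50,95]).round(3))
pc=mask((140,40,30),(170,255,255),(370,200,500,260)); q=np.argwhere(pc)[:,::-1]; Q=deep("top",q,d);Q=Q[Q[:,2]>.11];print("caps",Q.min(0),Q.max(0),cv2.minAreaRect(Q[:,:2].astype(np.float32)))
# mixer top
xs,ys=np.meshgrid(np.arange(120,245),np.arange(160,275)); q=np.c_[xs.ravel(),ys.ravel()]; Q=deep("top",q,d); m=np.abs(Q[:,2]-.06)<.005
print("mixer",cv2.minAreaRect(Q[m,:2].astype(np.float32)),Q[m,2].mean())
y=mask((20,100,100),(35,255,255),(185,190,215,225)); print("spmark",cen(y),plane("top",cen(y)[0],.066))
k=cv2.inRange(hsv,(0,0,0),(180,255,60)); o=np.zeros_like(k);o[194:228,183:216]=k[194:228,183:216]
cs=max(cv2.findContours(o,0,1)[0],key=cv2.contourArea); e=cv2.fitEllipse(cv2.convexHull(cs)); print("shoulder",e,plane("top",e[0],.066))
rb=mask((0,150,80),(8,255,255),(155,225,185,250));  print("ball",cen(rb),deep("top",cen(rb)[0],d))
cv2.imwrite("pics/crop1.png",np.hstack([cv2.resize(p[205:285,325:405],(400,400),interpolation=2),cv2.resize(p[170:250,150:230],(400,400),interpolation=2)]))
E
python3 m.py
```

```text
blue (array([360.03529412, 246.03529412]), 680) ((360.7024841308594, 245.20455932617188), (32.15961837768555, 32.971256256103516), 98.09602355957031) z pct [0.023 0.027 0.061]
disc (0.44215086102485657, -0.2667117714881897) 0.043073639273643494 [ 0.44045092 -0.26401167  0.02671411]
yel (array([366.58823529, 239.52941176]), 17)
[[ 3.68e+02  2.33e+02  4.73e-01 -2.85e-01  2.80e-02]
 [ 3.65e+02  2.39e+02  4.57e-01 -2.70e-01  6.10e-02]
 [ 3.65e+02  2.40e+02  4.54e-01 -2.70e-01  6.10e-02]
 [ 3.68e+02  2.40e+02  4.54e-01 -2.77e-01  6.40e-02]
 [ 3.66e+02  2.41e+02  4.52e-01 -2.72e-01  6.30e-02]
 [ 3.67e+02  2.42e+02  4.49e-01 -2.75e-01  6.30e-02]]
rack ((0.46177175641059875, -0.30354198813438416), (0.06803587824106216, 0.5596447587013245), 3.366847276687622) [0.05  0.081 0.085]
caps [ 0.42176539 -0.57415058  0.11028209] [ 0.49089618 -0.02558933  1.23554712] ((0.4585524797439575, -0.2990249991416931), (0.030579647049307823, 0.5509501695632935), 4.485513210296631)
mixer ((0.5116774439811707, 0.18419310450553894), (0.1807500272989273, 0.22034591436386108), 12.667440414428711) 0.059401267759560186
spmark (array([194.84, 201.88]), 25) [[0.55082202 0.15065792 0.066     ]]
shoulder ((198.1061248779297, 209.3377685546875), (21.312162399291992, 21.658418655395508), 96.27444458007812) [[0.53227047 0.14239595 0.066     ]]
ball (array([169.2  , 238.075]), 40) [[0.45841111 0.19449533 0.15935629]]
```

View pics/crop1.png

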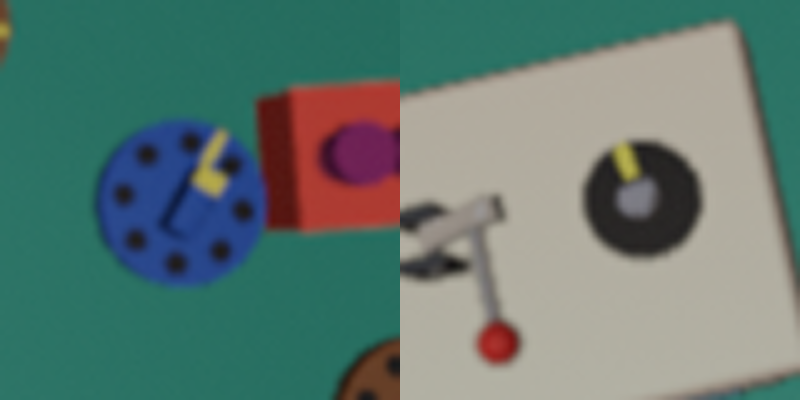

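The left crop confirms the blue carrier, its mark pointing up-right, away from the robot and toward the rack. The right crop shows the D-shaft with its mark up and slightly left. I'll measure the rack and first-cap clearances, then plan the grasp.

```bash
cat > m2.py <<'E'
from m import *
print('-----')
for nm,lo,hi,z0,z1 in(("rack",(0,150,60),(8,255,255),.07,.1),("caps",(140,40,30),(170,255,255),.11,.135)):
    k=mask(lo,hi,(370,200,500,260)); q=np.argwhere(k)[:,::-1]; Q=deep("top",q,d); Q=Q[(Q[:,2]>z0)&(Q[:,2]<z1)]
    print(nm,Q[:,:2].min(0),Q[:,:2].max(0),cv2.boxPoints(cv2.minAreaRect(Q[:,:2].astype(np.float32))))
    if nm=="caps": F=Q[Q[:,1]>Q[:,1].max()-.02]; print("first cap",F.mean(0),F.min(0),F.max(0))
c=plane("top",(360.7,245.2),.027)[0]; print("carrier ell",c)
# bar direction : blue/yellow pixels with z>.05
pts=np.argwhere(cv2.dilate(blue|mask((20,120,100),(35,255,255),(335,220,385,270)),None)>0)[:,::-1];P=deep("top",pts,d);B=P[P[:,2]>.052];
print("bar",B.mean(0),cv2.minAreaRect(B[:,:2].astype(np.float32)))
a=np.radians(12.67);ex=np.array([np.cos(a),np.sin(a)]);ey=np.array([-ex[1],ex[0]]);C=np.array([.5117,.1842])
print("sp pred",C+.01*ex-.045*ey); 
ball=np.array([.4584,.1945])-C; print("ball mixer frame",ball@ex,ball@ey)
E
python3 m2.py | sed '1,/-----/d'
```

```text
rack [ 0.4289961  -0.58390657] [ 0.51131329 -0.3107359 ] [[ 0.42801037 -0.31353092]
 [ 0.4443724  -0.58489585]
 [ 0.51229346 -0.58080053]
 [ 0.49593148 -0.3094356 ]]
caps [ 0.44960324 -0.57415058] [ 0.49089618 -0.32018123] [[ 0.4481759  -0.3212381 ]
 [ 0.46464342 -0.5747452 ]
 [ 0.49210984 -0.572961  ]
 [ 0.47564232 -0.3194539 ]]
first cap [ 0.46300286 -0.3307385   0.12245721] [ 0.44960324 -0.33994385  0.11066368] [ 0.47636678 -0.32018123  0.12948411]
carrier ell [ 0.4422863  -0.26587613  0.027     ]
bar [ 0.44194384 -0.25809605  0.10154528] ((0.42602023482322693, -0.15452250838279724), (0.030849114060401917, 0.256155788898468), 8.75721549987793)
sp pred [0.53132659 0.14248913]
ball mixer frame -0.04974296502054026 0.02173976612029937
```

>>> play_rows(commands=".444 -.906 .083 0 0 -.071;.444 -.906 .083 0 0 -.071;.444 -.906 .083 0 0 -.071;.444 -.906 .083 0 0 -.071;.444 -.906 .083 0 0 -.071;.444 -.906 .083 0 0 -.071;.444 -.906 .083 0 0 -.071;.444 -.906 .083 0 0 -.071;.444 -.906 .083 0 0 -.071;.444 -.906 .083 0 0 -.071;.444 -.906 .083 0 0 -.071;.444 -.906 .083 0 0 -.071", grip=50)

```text
time_s: 1.3
tcp_pos: [0.4009, 0.2492, 0.2522]
ee_rot: [[0.866, -0.5, -0.001], [-0.5, -0.866, -0.0], [-0.0, 0.001, -1.0]]
wrist_force: [0.3, 0.3, 0.9]
gripper_width: 0.575
gripper_force: 0.0
```

>>> play_rows(commands=".062 -.947 -.056 0 0 0;.062 -.947 -.056 0 0 0;.062 -.947 -.056 0 0 0;.062 -.947 -.056 0 0 0;.062 -.947 -.056 0 0 0;.062 -.947 -.056 0 0 0;.062 -.947 -.056 0 0 0;.062 -.947 -.056 0 0 0;.062 -.947 -.056 0 0 0;.062 -.947 -.056 0 0 0;.062 -.947 -.056 0 0 0;.062 -.947 -.056 0 0 0;.062 -.947 -.056 0 0 0;.062 -.947 -.056 0 0 0;.062 -.947 -.056 0 0 0;.062 -.947 -.056 0 0 0;.062 -.947 -.056 0 0 0;.062 -.947 -.056 0 0 0;0 0 0 0 0 0;0 0 0 0 0 0")

```text
time_s: 3.3
tcp_pos: [0.4337, -0.261, 0.2215]
ee_rot: [[0.865, -0.501, -0.001], [-0.501, -0.865, 0.001], [-0.002, 0.0, -1.0]]
wrist_force: [-0.1, 0.2, 1.0]
gripper_width: 0.575
gripper_force: 0.0
```

```bash
python3 - <<'E'
from h import *
s=r.sense();print(s["time_s"],s["tcp_pos"],s["ee_rot"],s["joints"],s["gripper_width"])
i=cams.camera_info("wrist");p,d=cams.capture("wrist"); np.savez("w1.npz",d=d,**{k:np.array(v) for k,v in i.items()}); q,_=cams.capture("scene")
cv2.imwrite("pics/w1.png",p); cv2.imwrite("pics/s1.png",q)
h=cv2.cvtColor(p,cv2.COLOR_BGR2HSV)
y=cv2.inRange(h,(20,110,90),(35,255,255)); b=cv2.inRange(h,(105,140,50),(130,255,255))
for nm,m in(("y",y),("b",b)):
    pts=np.argwhere(m)[:,::-1]; P=deep("wrist",pts,d,i)
    for z in(.027,.063):
        k=np.abs(P[:,2]-z)<.004
        if k.sum()>5: print(nm,z,k.sum(),P[k].mean(0),cv2.minEnclosingCircle(P[k,:2].astype(np.float32)),cv2.minAreaRect(P[k,:2].astype(np.float32)))
cv2.imwrite("pics/c2.png",np.hstack([cv2.resize(p,(400,300)),cv2.resize(q[100:250,160:360],(400,300))]))
E
```

```text
3.3 [ 0.4337044  -0.2610339   0.22149505] [[ 8.65245021e-01 -5.01347048e-01 -1.48002084e-03]
 [-5.01346558e-01 -8.65246278e-01  7.12204323e-04]
 [-1.63764406e-03  1.25772107e-04 -9.99998651e-01]] [-1.26538381e+01  1.05334034e+01 -1.59299508e+01 -2.37061668e-02
 -6.36283261e+01  7.25752190e+01] 0.5748434454746398
y 0.027 1241 [ 0.34211272 -0.24182447  0.02717055] ((0.42078906297683716, -0.2708507776260376), 0.19049246609210968) ((0.3828486502170563, -0.23706330358982086), (0.3807778060436249, 0.20809142291545868), 48.31366729736328)
y 0.063 699 [ 0.41585751 -0.26555467  0.06342589] ((0.436626136302948, -0.273186594247818), 0.16596610844135284) ((0.4360966086387634, -0.2724308371543884), (0.2885333001613617, 0.17549243569374084), 21.793264389038086)
b 0.027 3984 [ 0.44296365 -0.26798458  0.02711361] ((0.44231751561164856, -0.2671610414981842), 0.0425967276096344) ((0.44247695803642273, -0.26727408170700073), (0.08398270606994629, 0.08363503217697144), 58.90458297729492)
b 0.063 415 [ 0.43789857 -0.26447654  0.06290505] ((0.44312798976898193, -0.2664237320423126), 0.01861601136624813) ((0.44269078969955444, -0.2673701047897339), (0.01327946875244379, 0.035499028861522675), 59.62493896484375)
```

View pics/c2.png

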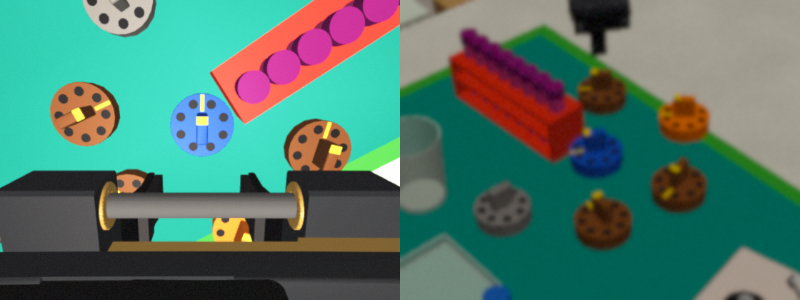

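The wrist view shows the blue carrier upright, with the bar along the image's vertical and the mark away from the gripper. The gripper's long side runs across the image, so only the first cap, up and right of the carrier, is close. I'll check where the camera sits.

```bash
python3 - <<'E'
from h import *
s=r.sense();i=cams.camera_info("wrist");R=np.array(i["R"]);T=np.array(s["ee_rot"]);c=-R.T@i["t"]
print((c-s["tcp_pos"])@T, R[2]@T)
E
```

```text
[ 6.75476615e-02  1.60450563e-04 -1.62408128e-01] [-2.46643599e-01  2.13189703e-05  9.69106256e-01]
```

>>> play_rows(commands=".033 -.053 -1 0 0 -.035;0 0 -1 0 0 0;0 0 -1 0 0 0;0 0 -.8 0 0 0;0 0 -.7 0 0 0;0 0 -.6 0 0 0;0 0 -.6 0 0 0;0 0 -.48 0 0 0;0 0 0 0 0 0")

```text
time_s: 4.3
tcp_pos: [0.434, -0.2611, 0.0354]
ee_rot: [[0.864, -0.503, -0.004], [-0.503, -0.864, 0.001], [-0.004, 0.001, -1.0]]
wrist_force: [0.4, 0.1, 0.1]
gripper_width: 0.573
gripper_force: 0.0
```

>>> play_rows(commands="0 0 0 0 0 0;0 0 0 0 0 0;0 0 0 0 0 0;0 0 0 0 0 0;0 0 0 0 0 0", grip=8)

```text
time_s: 4.8
tcp_pos: [0.4354, -0.2625, 0.0372]
ee_rot: [[0.863, -0.505, 0.001], [-0.505, -0.863, -0.0], [0.001, -0.0, -1.0]]
wrist_force: [-0.4, 0.2, -0.2]
gripper_width: 0.208
gripper_force: 0.0
```

>>> play_rows(commands="0 0 0 0 0 0;0 0 0 0 0 0;0 0 .2 0 0 0;0 0 .5 0 0 0;0 0 .5 0 0 0")

```text
time_s: 5.3
tcp_pos: [0.4345, -0.2623, 0.0728]
ee_rot: [[0.863, -0.505, -0.002], [-0.505, -0.863, 0.001], [-0.002, 0.0, -1.0]]
wrist_force: [0.0, 0.3, -0.9]
gripper_width: 0.16
gripper_force: 30.0
```

>>> play_rows(commands="0 0 1 0 0 0;0 0 1 0 0 0;0 0 1 0 0 0;-.0625 .7175 0 0 0 .5275;-.0625 .7175 0 0 0 .5275;-.0625 .7175 0 0 0 .5275;-.0625 .7175 0 0 0 .5275;-.0625 .7175 0 0 0 .5275;-.0625 .7175 0 0 0 .5275;-.0625 .7175 0 0 0 .5275;-.0625 .7175 0 0 0 .5275;-.0625 .7175 0 0 0 .5275;-.0625 .7175 0 0 0 .5275;-.0625 .7175 0 0 0 .5275;-.0625 .7175 0 0 0 .5275;0 0 -1 0 0 0;0 0 -1 0 0 0;0 0 -.6 0 0 0;0 0 0 0 0 0;0 0 0 0 0 0")

```text
time_s: 7.3
tcp_pos: [0.4129, -0.0042, 0.0851]
ee_rot: [[0.913, 0.409, -0.0], [0.409, -0.913, -0.0], [-0.0, 0.0, -1.0]]
wrist_force: [1.3, 0.1, -1.9]
gripper_width: 0.162
gripper_force: 30.0
```

>>> play_rows(commands="0 0 -.6 0 0 0;0 0 -.5 0 0 0;0 0 -.3 0 0 0;0 0 -.1 0 0 0;0 0 -.05 0 0 0;0 0 0 0 0 0;0 0 0 0 0 0")

```text
time_s: 8.0
tcp_pos: [0.4133, -0.004, 0.0389]
ee_rot: [[0.913, 0.408, 0.001], [0.408, -0.913, 0.0], [0.001, 0.0, -1.0]]
wrist_force: [0.2, 1.1, -1.6]
gripper_width: 0.162
gripper_force: 30.0
```

>>> play_rows(commands="0 0 -.05 0 0 0;0 0 0 0 0 0;0 0 0 0 0 0")

```text
time_s: 8.3
tcp_pos: [0.4132, -0.004, 0.0371]
ee_rot: [[0.913, 0.409, 0.001], [0.409, -0.913, 0.0], [0.001, 0.0, -1.0]]
wrist_force: [0.8, 0.4, 0.6]
gripper_width: 0.16
gripper_force: 30.0
```

>>> play_rows(commands="0 0 0 0 0 0;0 0 0 0 0 0;0 0 0 0 0 0;0 0 .5 0 0 0;0 0 .9 0 0 0;0 0 .9 0 0 0;0 0 .9 0 0 0;0 0 0 0 0 -1;0 0 0 0 0 -1;0 0 0 0 0 -1;0 0 0 0 0 -1;0 0 0 0 0 -1;0 0 0 0 0 -1;0 0 0 0 0 -1;0 0 0 0 0 -1;0 0 0 0 0 -1;0 0 0 0 0 -1;0 0 0 0 0 -.47;0 0 0 0 0 0;0 0 0 0 0 0", grip=40)

```text
time_s: 10.3
tcp_pos: [0.4126, -0.0042, 0.1328]
ee_rot: [[0.41, -0.912, -0.0], [-0.912, -0.41, -0.0], [-0.0, 0.0, -1.0]]
wrist_force: [-0.4, 0.5, -0.8]
gripper_width: 0.462
gripper_force: 0.0
```

```bash
cat > look.py <<'E'
from h import *
import sys
s=r.sense();i=cams.camera_info("wrist");p,d=cams.capture("wrist");n=sys.argv[1]
cv2.imwrite(f"pics/{n}.png",p)
print(s["time_s"],np.round(s["tcp_pos"],4),"y ang",np.degrees(np.arctan2(s["ee_rot"][1][1],s["ee_rot"][0][1])),s["gripper_width"])
h=cv2.cvtColor(p,cv2.COLOR_BGR2HSV)
b=cv2.inRange(h,(105,140,50),(130,255,255)); pts=np.argwhere(b)[:,::-1]
if len(pts):
  P=deep("wrist",pts,d,i)
  for z in(.027,.063):
    k=np.abs(P[:,2]-z)<.004; print(z,k.sum())
    if k.sum()>5: print(P[k].mean(0),cv2.minEnclosingCircle(P[k,:2].astype(np.float32)),cv2.minAreaRect(P[k,:2].astype(np.float32)))
p,d=cams.capture("top"); cv2.imwrite(f"pics/{n}t.png",p)
E
python3 look.py w2
```

```text
10.3 [ 0.4126 -0.0042  0.1328] y ang -155.79114803772023 0.46228562528946127
0.027 6350
[ 0.42043459 -0.00575338  0.02713659] ((0.4204074442386627, -0.001508462242782116), 0.043006621301174164) ((0.42043444514274597, -0.0013939477503299713), (0.08444254100322723, 0.08435747772455215), 69.80091857910156)
0.063 810
[ 0.41577521 -0.00440218  0.0628028 ] ((0.4196854829788208, -0.002663338789716363), 0.017468111589550972) ((0.4193394184112549, -0.0018961187452077866), (0.03254295140504837, 0.01479486282914877), 24.065568923950195)
```

>>> play_rows(commands=".132 .05 -.6 0 0 0;.131 .05 -.7 0 0 0;0 0 -.7 0 0 0;0 0 -.6 0 0 0;0 0 -.5 0 0 0;0 0 -.225 0 0 0;0 0 0 0 0 0;0 0 0 0 0 0", grip=62)

```text
time_s: 11.2
tcp_pos: [0.4211, -0.001, 0.0335]
ee_rot: [[0.409, -0.912, 0.001], [-0.912, -0.409, 0.0], [0.0, -0.001, -1.0]]
wrist_force: [0.4, 0.6, 0.5]
gripper_width: 0.707
gripper_force: 0.0
```

>>> play_rows(commands="0 0 0 0 0 0;0 0 0 0 0 0;0 0 0 0 0 0;0 0 0 0 0 0;0 0 0 0 0 0;0 0 0 0 0 0", grip=28)

```text
time_s: 11.8
tcp_pos: [0.4206, -0.0012, 0.0333]
ee_rot: [[0.409, -0.913, 0.0], [-0.913, -0.409, -0.0], [0.0, -0.0, -1.0]]
wrist_force: [-1.6, -0.2, 3.0]
gripper_width: 0.411
gripper_force: 30.0
```

>>> play_rows(commands="0 0 .6 0 0 0;0 0 1 0 0 0;0 0 1 0 0 0;0 0 1 0 0 0;0 0 1 0 0 0;.364 .826 1 0 0 0;.364 .826 1 0 0 0;.364 .826 .6 0 0 0;.364 .826 0 0 0 0;.364 .826 0 0 0 0;.364 .826 0 0 0 0;.364 .826 0 0 0 0;.364 .826 0 0 0 0;0 0 0 0 0 0;0 0 0 0 0 0")

```text
time_s: 13.3
tcp_pos: [0.5074, 0.1971, 0.2477]
ee_rot: [[0.409, -0.913, -0.003], [-0.913, -0.409, -0.001], [0.0, 0.003, -1.0]]
wrist_force: [0.3, -0.9, -1.4]
gripper_width: 0.404
gripper_force: 30.0
```

```bash
cat > sp.py <<'E'
from h import *
s=r.sense();i=cams.camera_info("wrist");p,d=cams.capture("wrist")
cv2.imwrite("pics/w3.png",p)
print(s["time_s"],np.round(s["tcp_pos"],4),s["gripper_width"],s["wrist_force"])
K=np.array(i["mtx"]);c=np.array(i["R"])@[.532,.1424,.066]+i["t"];c=c[:2]/c[2]*[K[0,0],K[1,1]]+K[:2,2];print("exp px",c)
v,u=np.mgrid[0:420,0:560]; q=np.c_[u.ravel(),v.ravel()]; P=deep("wrist",q,d,i)
h=cv2.cvtColor(p,cv2.COLOR_BGR2HSV).reshape(-1,3)
near=np.hypot(P[:,0]-.532,P[:,1]-.1424)<.04
for nm,lo,hi in(("shoulder",.063,.069),("shaft",.083,.09)):
    k=near&(P[:,2]>lo)&(P[:,2]<hi)
    if k.sum()>20:
        print(nm,k.sum(),P[k].mean(0),cv2.minEnclosingCircle(P[k,:2].astype(np.float32)))
k=near&(h[:,0]>20)&(h[:,0]<35)&(h[:,1]>110)&(h[:,2]>80)&(P[:,2]<.075)
m=P[k]; print("mark",k.sum(),m.mean(0),cv2.minAreaRect(m[:,:2].astype(np.float32)))
rb=((h[:,0]<8)|(h[:,0]>172))&(h[:,1]>150)&(h[:,2]>60)&(P[:,2]>.12)&(P[:,2]<.2); 
if rb.sum(): print("ball",rb.sum(),P[rb].mean(0),P[rb].max(0),P[rb].min(0))
np.savez("w3.npz",P=P)
E
python3 sp.py
```

```text
13.3 [0.5074 0.1971 0.2477] 0.4044783311769926 [ 0.29858118 -0.85276701 -1.39778938]
exp px [281.22836192 123.38277386]
shoulder 3207 [0.53247931 0.14294263 0.06620395] ((0.531944215297699, 0.14344722032546997), 0.029943369328975677)
shaft 259 [0.53112022 0.14298289 0.08597433] ((0.5317774415016174, 0.14348137378692627), 0.009084399789571762)
mark 193 [0.55025844 0.15145211 0.06654377] ((0.5505871772766113, 0.151869997382164), (0.018019752576947212, 0.007907326333224773), 23.991724014282227)
```

View pics/w3.png

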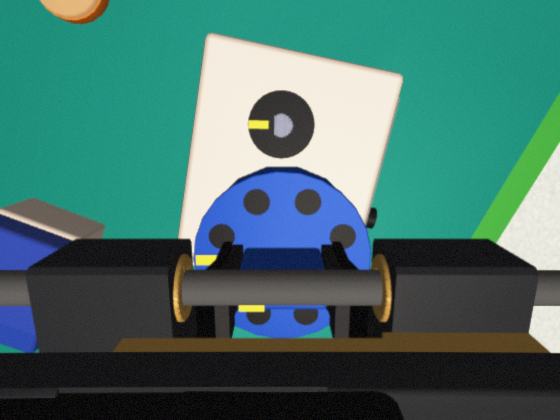

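The spindle is at (281,125) with its yellow mark to the left, and the held carrier's mark at (205,260) also points left, parallel to it. Next I'll check how the carrier sits in the grip.

```bash
python3 - <<'E'
from h import *
P=np.load("w3.npz")["P"].reshape(420,560,3);p=cv2.imread("pics/w3.png");h=cv2.cvtColor(p,cv2.COLOR_BGR2HSV)
b=cv2.inRange(h,(105,120,40),(130,255,255)); b[245:]=0; b[:,:185]=0
q=P[b>0]; q=q[np.abs(q[:,2]-.2417)<.01]; A=np.c_[q[:,:2]-q[:,:2].mean(0),np.ones(len(q))]; co=np.linalg.lstsq(A,q[:,2],rcond=None)[0];print("slope,z",co,len(q))
hull=cv2.convexHull(q[:,:2].astype(np.float32))[:,0]
T=np.array([.409,-.913]); e=hull[((hull-[.5074,.1971])@T)>.015]
from scipy.optimize import least_squares
f=least_squares(lambda x:np.hypot(*(e-x[:2]).T)-.0435,[.5074,.1971],loss="soft_l1",f_scale=.001);print(f.x,np.abs(f.fun).max(),len(e))
E
```

```text
slope,z [-0.00607976  0.00695958  0.24151437] 7978
[0.50719723 0.19796819] 0.0009302260074362106 32
```

>>> play_rows(commands=".273 -.6 0 0 0 0;.273 -.6 0 0 0 0;.274 -.597 0 0 0 0;0 0 -.7 0 0 0;0 0 -.9 0 0 0;0 0 -.9 0 0 0;0 0 -.8 0 0 0;0 0 -.4 0 0 0;0 0 -.25 0 0 0;0 0 -.1 0 0 0;0 0 0 0 0 0;0 0 0 0 0 0")

```text
time_s: 14.55
tcp_pos: [0.5333, 0.1435, 0.1286]
ee_rot: [[0.409, -0.913, 0.002], [-0.913, -0.409, 0.001], [-0.0, -0.002, -1.0]]
wrist_force: [-0.8, 0.2, -2.1]
gripper_width: 0.412
gripper_force: 30.0
```

>>> play_rows(commands="-.02 0 -.1 0 0 0;0 0 -.08 0 0 0;0 0 -.08 0 0 0;0 0 -.06 0 0 0;0 0 -.06 0 0 0;0 0 0 0 0 0;0 0 0 0 0 0")

```text
time_s: 15.25
tcp_pos: [0.532, 0.1432, 0.1161]
ee_rot: [[0.409, -0.913, -0.0], [-0.913, -0.409, -0.0], [0.0, 0.0, -1.0]]
wrist_force: [-0.1, 0.1, -1.6]
gripper_width: 0.412
gripper_force: 30.0
```

>>> play_rows(commands="0 0 -.06 0 0 0;0 0 -.06 0 0 0;0 0 -.06 0 0 0;0 0 0 0 0 0")

```text
time_s: 15.65
tcp_pos: [0.5318, 0.143, 0.1104]
ee_rot: [[0.409, -0.913, -0.001], [-0.913, -0.409, -0.0], [0.0, 0.001, -1.0]]
wrist_force: [-0.1, -0.3, -1.5]
gripper_width: 0.406
gripper_force: 30.0
```

>>> play_rows(commands="0 0 -.06 0 0 0;0 0 -.06 0 0 0;0 0 -.06 0 0 0;0 0 -.06 0 0 0;0 0 -.05 0 0 0;0 0 0 0 0 0;0 0 0 0 0 0")

```text
time_s: 16.35
tcp_pos: [0.532, 0.1432, 0.102]
ee_rot: [[0.409, -0.913, 0.0], [-0.913, -0.409, -0.0], [0.0, -0.0, -1.0]]
wrist_force: [0.4, -0.9, -1.8]
gripper_width: 0.407
gripper_force: 30.0
```

>>> play_rows(commands="0 0 -.03 0 0 0;0 0 -.03 0 0 0;0 0 -.02 0 0 0;0 0 0 0 0 0;0 0 0 0 0 0")

```text
time_s: 16.85
tcp_pos: [0.532, 0.1432, 0.0996]
ee_rot: [[0.409, -0.913, 0.0], [-0.913, -0.409, 0.0], [0.0, -0.0, -1.0]]
wrist_force: [0.4, 0.3, -1.4]
gripper_width: 0.408
gripper_force: 30.0
```

>>> play_rows(commands="0 0 -.02 0 0 0;0 0 0 0 0 0;0 0 0 0 0 0")

```text
time_s: 17.15
tcp_pos: [0.5321, 0.1432, 0.0993]
ee_rot: [[0.409, -0.913, 0.0], [-0.913, -0.409, 0.0], [0.0, -0.0, -1.0]]
wrist_force: [-0.9, 0.2, -0.0]
gripper_width: 0.412
gripper_force: 30.0
```

>>> play_rows(commands="0 0 0 0 0 0;0 0 0 0 0 0;0 0 0 0 0 0;0 0 .2 0 0 0;0 0 .5 0 0 0;0 0 .9 0 0 0;0 0 1 0 0 0;0 0 1 0 0 0;0 0 .9 0 0 0;0 0 .5 0 0 0;-.4 .6 0 0 0 0;-.4 .6 0 0 0 0;0 .6 0 0 0 0;0 0 0 0 0 0;0 0 0 0 0 0", grip=60)

```text
time_s: 18.65
tcp_pos: [0.5083, 0.1976, 0.249]
ee_rot: [[0.409, -0.912, -0.0], [-0.912, -0.409, -0.0], [0.0, 0.0, -1.0]]
wrist_force: [0.2, 0.2, -0.6]
gripper_width: 0.691
gripper_force: 0.0
```

```bash
cat > chk.py <<'E'
from h import *
import sys
n=sys.argv[1]; s=r.sense();i=cams.camera_info("wrist");p,d=cams.capture("wrist");t,td=cams.capture("top");sc,_=cams.capture("scene")
cv2.imwrite("pics/%s.png"%n,np.vstack([np.hstack([cv2.resize(p,(400,300)),cv2.resize(t[160:280,120:280],(400,300))]),np.hstack([cv2.resize(sc[200:320,280:440],(400,300)),cv2.resize(t,(400,300))])]))
print(s["time_s"],np.round(s["tcp_pos"],4),s["gripper_width"],s["wrist_force"],s["joints"])
v,u=np.mgrid[0:420,0:560]; q=np.c_[u.ravel(),v.ravel()]
for nm,im,D,inf in(("wrist",p,d,i),("top",t,td,None)):
    P=deep(nm,q,D,inf); h=cv2.cvtColor(im,cv2.COLOR_BGR2HSV).reshape(-1,3)
    bl=(h[:,0]>105)&(h[:,0]<130)&(h[:,1]>120)&(np.hypot(P[:,0]-.532,P[:,1]-.143)<.055)
    for z in (.093,.129):
        k=bl&(np.abs(P[:,2]-z)<.006)
        if k.sum()>5: print(nm,z,k.sum(),P[k].mean(0),cv2.minEnclosingCircle(P[k,:2].astype(np.float32)),np.percentile(P[k,2],[10,50,90]),cv2.minAreaRect(P[k,:2].astype(np.float32))[2])
    rb=((h[:,0]<8)|(h[:,0]>172))&(h[:,1]>150)&(h[:,2]>60)&(P[:,2]>.08)&(P[:,2]<.2)&(np.hypot(P[:,0]-.46,P[:,1]-.17)<.07)
    if rb.sum()>5: print(nm,"ball",rb.sum(),P[rb].mean(0),P[rb].max(0),P[rb].min(0),"px",q[rb].mean(0))
E
python3 chk.py w4
```

```text
18.65 [0.5083 0.1976 0.249 ] 0.6908846749469179 [ 0.18024974  0.23759656 -0.61446036] [ 3.82944823e+01  1.32201895e+01 -8.35728985e+00  1.31483608e-02
 -6.84376974e+01 -1.41284242e+01]
wrist 0.093 5877 [0.53189985 0.1414126  0.09318075] ((0.5321131348609924, 0.1432020217180252), 0.04240215942263603) [0.0922319  0.09318776 0.09412268] 69.49050903320312
wrist 0.129 626 [0.52736109 0.14095481 0.12895607] ((0.5324294567108154, 0.14334692060947418), 0.018607579171657562) [0.12794823 0.12899136 0.129895  ] 24.197755813598633
wrist ball 542 [0.46046469 0.19508543 0.15504318] [0.46892398 0.20603872 0.15936521] [0.44912191 0.1865553  0.14876801] px [343.86346863 236.23062731]
top 0.093 621 [0.53057397 0.13958322 0.09247825] ((0.5319883227348328, 0.14169363677501678), 0.041209399700164795) [0.08978806 0.09238538 0.09525032] 0.15576662123203278
top 0.129 64 [0.52661639 0.13980091 0.12798124] ((0.5261951088905334, 0.1400080919265747), 0.01300576888024807) [0.12467627 0.12793269 0.13119077] 25.839073181152344
```

View pics/w4.png

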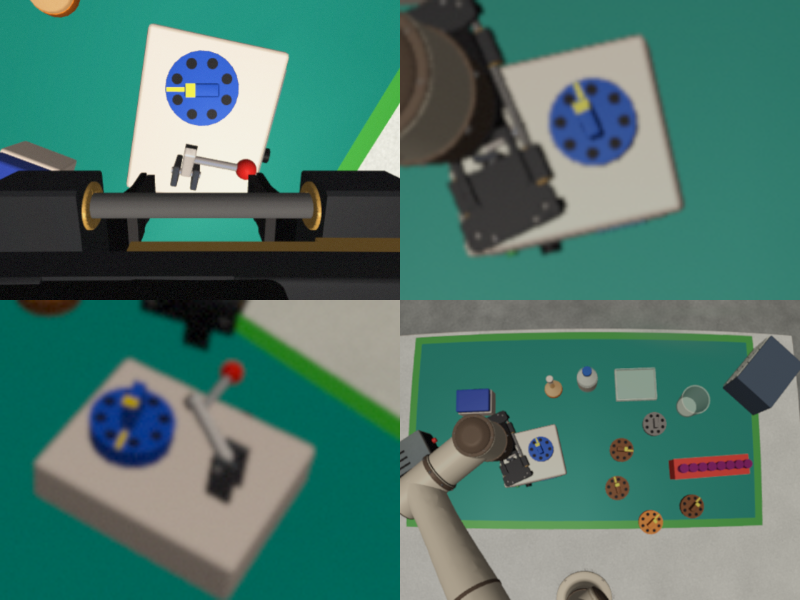

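The carrier is home: its disc top is at 93.2 mm where 93 is expected, and it is centred with a yaw of 24°. The ball is at (246,169) in the wrist tile, which puts its centre near (0.459, 0.196, 0.148). I'll close the fingers and push it down along its arc.

>>> play_rows(commands="-.82 -.03 0 0 0 0;-.82 -.03 0 0 0 0;0 0 -.5 0 0 0;0 0 -.8 0 0 0;0 0 -.7 0 0 0;0 0 -.4 0 0 0;0 0 0 0 0 0;0 0 0 0 0 0", grip=0)

```text
time_s: 19.6
tcp_pos: [0.4595, 0.1954, 0.1776]
ee_rot: [[0.409, -0.913, 0.001], [-0.913, -0.409, 0.0], [0.0, -0.001, -1.0]]
wrist_force: [0.8, 0.4, 0.6]
gripper_width: 0.06
gripper_force: 0.0
```

>>> play_rows(commands="0 0 -.35 0 0 0;0 0 -.25 0 0 0;.031 -.14 -.113 0 0 0;.031 -.14 -.113 0 0 0;.026 -.115 -.14 0 0 0;.026 -.115 -.14 0 0 0;0 0 0 0 0 0")

```text
time_s: 20.3
tcp_pos: [0.4624, 0.179, 0.1438]
ee_rot: [[0.408, -0.913, 0.0], [-0.913, -0.408, -0.001], [0.001, 0.0, -1.0]]
wrist_force: [0.6, -0.9, 2.0]
gripper_width: 0.008
gripper_force: 1.2
```

```bash
python3 chk.py w5 | grep -v top
```

```text
20.3 [0.4624 0.179  0.1438] 0.00830935623329403 [ 0.61896356 -0.8970758   2.03506261] [ 39.98693573  13.95565713 -23.87152758   0.05775135 -52.20606155
 -15.94301835]
wrist 0.093 12998 [0.53114553 0.14043161 0.0932412 ] ((0.532194197177887, 0.1434163600206375), 0.042719002813100815) [0.09237031 0.09323266 0.09410335] 22.905603408813477
wrist 0.129 1707 [0.52675546 0.1407695  0.12890635] ((0.5275121927261353, 0.14156101644039154), 0.014284445904195309) [0.12780653 0.12903735 0.12995594] 24.20067596435547
wrist ball 59 [0.46516225 0.17316164 0.15127077] [0.46742228 0.178624   0.1694356 ] [0.4627756  0.16902812 0.14412731] px [281.76271186 257.59322034]
```

View pics/w5.png

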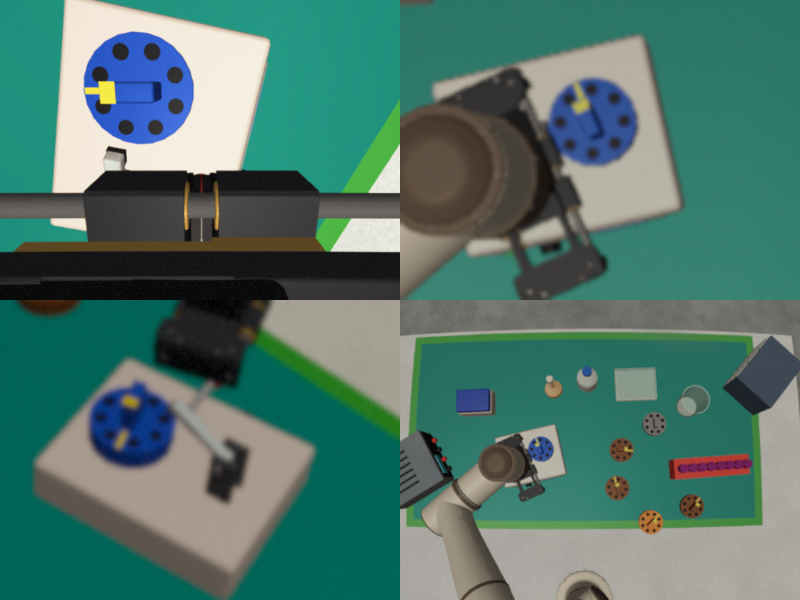

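The lever has come partway down under the fingertips, and a sliver of the ball shows at (201,183) in the wrist tile. The carrier hasn't moved. I'll carry on along the arc.

>>> play_rows(commands=".02 -.086 -.162 0 0 0;.02 -.086 -.162 0 0 0;.012 -.052 -.175 0 0 0;.012 -.052 -.175 0 0 0;.004 -.02 -.16 0 0 0;.004 -.02 -.12 0 0 0;0 0 0 0 0 0")

```text
time_s: 21.15
tcp_pos: [0.4641, 0.1705, 0.1145]
ee_rot: [[0.408, -0.913, -0.001], [-0.913, -0.408, -0.0], [-0.0, 0.001, -1.0]]
wrist_force: [-0.1, -0.1, 0.7]
gripper_width: 0.008
gripper_force: 0.0
```

>>> play_rows(commands="0 0 -.04 0 0 0;0 0 -.03 0 0 0;0 0 0 0 0 0;0 0 0 0 0 0")

```text
time_s: 21.55
tcp_pos: [0.4643, 0.1707, 0.1139]
ee_rot: [[0.409, -0.913, 0.0], [-0.913, -0.409, 0.0], [-0.0, -0.0, -1.0]]
wrist_force: [-0.9, -0.6, 5.5]
gripper_width: 0.004
gripper_force: 2.7
```

>>> play_rows(commands="0 0 -.04 0 0 0;0 0 -.04 0 0 0;0 0 0 0 0 0;0 0 0 0 0 0")

```text
time_s: 21.95
tcp_pos: [0.4644, 0.1706, 0.1132]
ee_rot: [[0.41, -0.912, 0.001], [-0.912, -0.41, -0.0], [0.0, -0.001, -1.0]]
wrist_force: [-5.5, -1.7, 15.7]
gripper_width: 0.004
gripper_force: 8.0
```

>>> play_rows(commands="0 0 .15 0 0 0;0 0 .3 0 0 0;0 0 .8 0 0 0;0 0 1 0 0 0;0 0 1 0 0 0;0 .6 1 0 0 0;0 .9 .4 0 0 0;0 .9 0 0 0 0;0 .6 0 0 0 0;0 0 0 0 0 0;0 0 0 0 0 0")

```text
time_s: 23.05
tcp_pos: [0.4639, 0.2604, 0.2494]
ee_rot: [[0.409, -0.912, -0.002], [-0.912, -0.409, -0.001], [0.001, 0.002, -1.0]]
wrist_force: [0.8, 0.6, 0.4]
gripper_width: 0.005
gripper_force: 0.0
```

```bash
python3 chk.py w6
```

```text
23.05 [0.4639 0.2604 0.2494] 0.005127554178587457 [0.76884921 0.5639164  0.39154098] [ 4.67805769e+01  1.19300521e+01 -9.97628552e+00 -1.01051678e-02
 -6.82148234e+01 -2.26287870e+01]
wrist 0.093 4383 [0.5246922  0.15297193 0.09330152] ((0.5320125818252563, 0.14377261698246002), 0.04242425039410591) [0.09229947 0.09329564 0.09427045] 24.692747116088867
wrist 0.129 867 [0.5270417  0.1419752  0.12873536] ((0.5320525765419006, 0.1433749794960022), 0.018457520753145218) [0.12741915 0.12894131 0.13003923] 23.927688598632812
wrist ball 538 [0.46391428 0.1747615  0.11127739] [0.47349306 0.18453119 0.11542941] [0.45354812 0.16464013 0.10514803] px [326.99442379 100.50743494]
top 0.093 604 [0.53076988 0.13825892 0.09247266] ((0.5314216017723083, 0.14229857921600342), 0.041458167135715485) [0.08952211 0.09248744 0.09519405] 1.1912333965301514
top 0.129 64 [0.52664822 0.1400473  0.12806325] ((0.5264669060707092, 0.14022096991539001), 0.013141483999788761) [0.1256007  0.12834538 0.13048523] 25.867773056030273
top ball 33 [0.46349537 0.17230672 0.11187528] [0.46977702 0.17854277 0.11720993] [0.45759992 0.16663904 0.10726299] px [182.57575758 236.57575758]
```

View pics/w6.png

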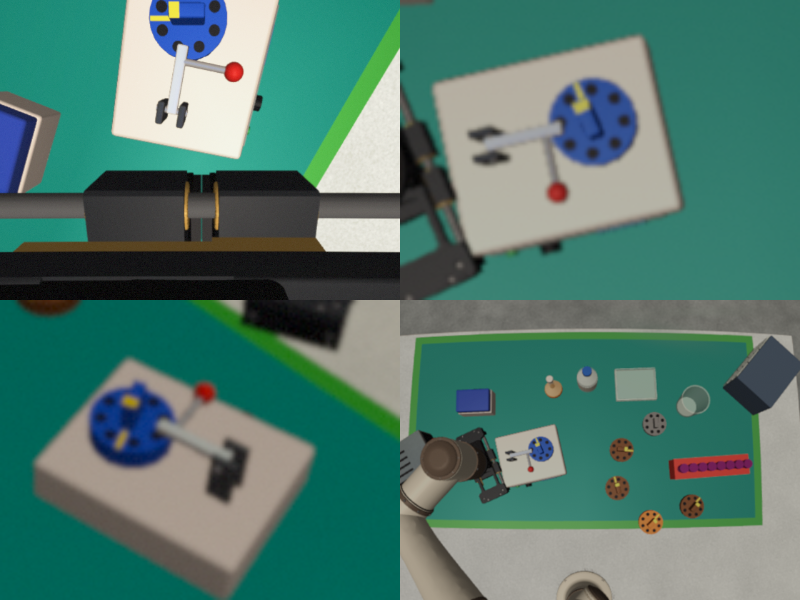

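The lever lies over the rim with its foot on the blue disc, the ball is at (234,72) in the wrist tile, and the bench looks undisturbed. One last check, on the ball's height.

```bash
python3 - <<'E'
from h import *
from scipy.optimize import least_squares
i=cams.camera_info("wrist");p,d=cams.capture("wrist");h=cv2.cvtColor(p,cv2.COLOR_BGR2HSV)
m=cv2.inRange(h,(0,150,60),(8,255,255))|cv2.inRange(h,(172,150,60),(180,255,255)); q=np.argwhere(m)[:,::-1];P=deep("wrist",q,d,i)
P=P[(np.hypot(P[:,0]-.464,P[:,1]-.173)<.02)&(P[:,2]>.08)&(P[:,2]<.13)]
f=least_squares(lambda c:np.linalg.norm(P-c,axis=1)-.011,[.464,.173,.102],loss="soft_l1",f_scale=.001);print(f.x,np.abs(f.fun).mean(),len(P))
E
```

```text
[0.46358629 0.17415253 0.1030545 ] 0.0004166927108386023 541
```

The ball reads about 1 mm above its end position, which is close to the measurement error. I'll give it one more gentle press to be sure it's on the stop.

>>> play_rows(commands="0 -.9 0 0 0 0;0 -1 0 0 0 0;0 -1 0 0 0 0;0 -.05 -.9 0 0 0;0 0 -1 0 0 0;0 0 -1 0 0 0;0 0 -.8 0 0 0;0 0 -.5 0 0 0;0 0 -.2 0 0 0;0 0 -.1 0 0 0;0 0 -.05 0 0 0;0 0 -.04 0 0 0;0 0 0 0 0 0;0 0 0 0 0 0")

```text
time_s: 24.65
tcp_pos: [0.4649, 0.1722, 0.1139]
ee_rot: [[0.409, -0.913, 0.002], [-0.913, -0.409, 0.001], [0.0, -0.002, -1.0]]
wrist_force: [-0.7, -2.7, 5.4]
gripper_width: 0.0
gripper_force: 2.8
```

>>> play_rows(commands="0 0 -.04 0 0 0;0 0 -.04 0 0 0;0 0 -.04 0 0 0;0 0 0 0 0 0;0 0 0 0 0 0;0 0 0 0 0 0")

```text
time_s: 25.25
tcp_pos: [0.465, 0.1721, 0.1129]
ee_rot: [[0.41, -0.912, 0.003], [-0.912, -0.41, 0.0], [0.001, -0.002, -1.0]]
wrist_force: [-7.3, -2.9, 21.8]
gripper_width: 0.003
gripper_force: 10.9
```

>>> play_rows(commands="0 0 .1 0 0 0;0 0 .2 0 0 0;0 0 .4 0 0 0;0 0 .9 0 0 0;0 0 1 0 0 0;0 0 1 0 0 0;0 .6 1 0 0 0;0 .9 .2 0 0 0;0 .9 0 0 0 0;0 .6 0 0 0 0;0 0 0 0 0 0;0 0 0 0 0 0")

```text
time_s: 26.45
tcp_pos: [0.464, 0.262, 0.2522]
ee_rot: [[0.409, -0.912, -0.001], [-0.912, -0.409, -0.001], [0.001, 0.002, -1.0]]
wrist_force: [0.3, -0.2, 0.1]
gripper_width: 0.003
gripper_force: 0.0
```

```bash
python3 - <<'E'
from h import *
from scipy.optimize import least_squares
i=cams.camera_info("wrist");p,d=cams.capture("wrist");h=cv2.cvtColor(p,cv2.COLOR_BGR2HSV)
m=cv2.inRange(h,(0,150,60),(8,255,255))|cv2.inRange(h,(172,150,60),(180,255,255)); q=np.argwhere(m)[:,::-1];P=deep("wrist",q,d,i)
P=P[(np.hypot(P[:,0]-.464,P[:,1]-.173)<.02)&(P[:,2]>.08)&(P[:,2]<.13)]
f=least_squares(lambda c:np.linalg.norm(P-c,axis=1)-.011,[.464,.173,.102],loss="soft_l1",f_scale=.001);print(f.x,len(P))
print(r.sense()["time_s"],r.sense()["wrist_force"])
if len(P)>300 and f.x[2]<.1045: print(r.finish_job())
E
```

```text
[0.46358656 0.17417666 0.10311263] 533
26.5 [ 0.22271784 -0.68974545  0.66562537]
the job is handed in; nothing more can be done
None
```

The blue carrier is fully home on the spindle with its marks lined up, the hold-down lever is down against its stop over the rim, and I handed the job in at 26.5 s with the robot clear of everything and nothing else on the bench touched.

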